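Wind the red tube rack to its station

ROBOT

A 7-joint arm with a two-finger parallel gripper is mounted at the origin on the work surface. World frame = base frame: x ahead of the robot, y to its left, z up, the work surface at z = 0. Lengths are in m, angles in rad, forces in N, time in s.
With the tool pointing down it reaches from about 0.35 to 0.9 m from the base axis. Payload 8.1 kg.
Tool frame: the origin (TCP) lies between the finger pads; the fingertips stand ahead of it and the grasp point (between the pads) is the TCP (arm.nose_length is the z of the fingertips in the tool frame, in m); z points along the fingers, y is the line along which they close (so a half turn about z gives the same grasp; the last joint's range is limited). The gripper opens to 92 mm and grips with 3 to 60 N. Pads are 19 mm wide; open, the fingers measure 130 mm over their backs; the gripper's body (75 mm by 190 mm) begins 47 mm behind the grasp point.
Start: joints at [1.173, 0.434, 0.025, 1.573, -0.012, 1.134, -0.075], TCP at [0.182, -0.598, 0.246] pointing down, gripper open.
Joint ranges: [-2.62, 2.62], [-0.44, 2.09], [-1.27, 1.32], [0.08, 2.57], [-1.32, 4.46], [0.12, 2], [-2.74, 2.74]. Speed limits (rad/s): [2.22, 2.22, 3.01, 3.01, 3.14, 3.14, 3.14].

INTERFACE

Orientations are given as a rotation vector (axis times angle).
In Python, from cell import sensors, optics, arm gives the robot as it stands.
- The arm moves only by the tool arm_command, never from a script. Its argument "deltas" is one flat list of numbers, 7 for each row, row after row: the turn, a rotation vector about the world's x, y, z as a fraction of full scale, then the shift along the world's x, y, z as a fraction of full scale, then the finger opening in mm, from 0 to 91.8. In form: [wx, wy, wz, dx, dy, dz, fingers, wx, wy, wz, dx, dy, dz, fingers, ...]. A call has 1 to 20 rows; each row is the pose to reach, as a shift and turn from the pose commanded when the call began; what a row does not reach only later rows make up. Full scale, the value 1, is 1 m for a shift and 90 degrees for a turn. A row lasts 1/10 s, in which the tool goes at most 50 mm and 8.59 degrees, less where a joint would pass 70% of its speed; a pose out of reach is approached as far as the arm can. A call with a number of a shift or a turn outside -1 to 1 is refused whole. A call with a gripper value outside its range is refused whole. The fingers move at their own pace and stop on an object; "force" is the grip in N (left out, the last holds). Time passes only in rows, so rows that repeat a pose let the fingers close. It gives the time, the measured TCP pose, the force, the opening and the grip force at its end, in the units of the state.
- sensors.observe(): the state, without advancing time (a new reading comes with each control period).
- optics.get_image(name): name is "scene" or "top" or "wrist"; returns the picture (420x560x3 uint8, blue, green, red); there is no depth.
- optics.calibration(name): a dict with "camera_matrix" (3x3 intrinsics, pixels), "D" ([k1, k2, p1, p2, k3] as OpenCV has them; the pictures are not rectified), "rvec" (rotation vector, rad) and "tvec" (3), from world to camera coordinates, as OpenCV has them. Camera axes: x right, y down, z forward; pixel columns grow to the right and rows downward; lengths in m; the calibration is good to about 2 mm. A picture is of the moment at which its call begins: read the wrist's pose just before it. calibration takes no time and is no camera call; for the wrist camera it gives the pose at the moment of the call.
- arm.sign_off(): hands the job in; it is judged then, once.
The state is a dict: "clock": time; "joints": joint angles; "dq": joint speeds; "joint_efforts": joint torques, N m; "position": TCP position; "ee_rot": TCP orientation; "force": force on the tool from outside, world axes, zero at the start; "ft_torque": the same for the moment, N m; "width": opening from 0.0 (shut) to 1.0 (fully open); "gripper_force": force on a finger pad.
Only numpy, scipy, OpenCV 4.12 (cv2) and the standard library are available. Lean on these libraries where they do the work, as an engineer would, in place of code of your own. Each camera call takes 0.05 s, during which the arm holds its last target. There are 200 camera calls.

TASK

Two hand-wound rack feeders stand on the bench. On the one that carries the red tube rack, take the orange handle of the crank and wind the crank clockwise (seen from above) through as many full turns as it takes to bring the carriage's yellow pointer over the green marker block, then let go. Keep the crank seated on its square shaft, move the carriage only by the crank, and leave the blue rack's feeder alone.

Things in the scene. Friction and masses are not known exactly. Their poses are not given: they have to be found in the camera images.
- red_handle (a point): Centre of the upright orange handle of the red feeder's crank: cylinder 24 mm wide, 40 mm tall, spinning freely on its pin, so the gripper need not turn with the crank. Circles the shaft at 40 mm radius. Top face of the steel crank arm: 23 mm below this point. The crank (230 g) is loose: a 16 mm square socket, 23 mm deep, resting over the shaft's square end with a few degrees of play.
- red_shaft (a point): Top centre of the red feeder's vertical square shaft end (14 mm square, steel, 90 mm above the bench), the crank's axis; the handle's centre is 22 mm higher. Clockwise seen from above drives the carriage away from the shaft, 32 mm per full turn; it stays where it is left. Turning takes about 0.12 N m (3 N at the handle).
- red_carriage: Carriage with the red tube rack (80 x 70 mm, top 82 mm above the bench, caps to 88 mm) on a straight level rail. Origin: its yellow pointer, on the left side seen from the shaft, 38 mm above the bench; x axis along the rail, away from the shaft. It starts 95 to 115 mm along x from the shaft and has about 110 mm of travel.
- red_band: Green marker block on the scale beside the red rail, 20 mm long along the rail, 28 mm wide, 10 mm thick; the pointer passes above it. Origin: its centre, 22 mm above the bench; x axis along the rail, away from the shaft. The pointer starts on the shaft's side of it.
- blue_carriage: The same carriage on the other feeder, with a blue rack: a bystander, not to be moved. Origin and axes as for the red one.
There are look-alikes about, which are no part of the job. Leave any purple or turquoise look-alike of the part that bears red_handle alone.

How it is judged:
By the outcome, as a careful person would: the job done as asked, in the order asked, and still so for the second after the job is handed in, with the robot touching nothing.
It also fails if it takes over 72 s, if anything falls off the work surface, if the arm or the gripper's body presses on something with over 40 N, if the wrist force passes 120 N, or if a joint passes its speed limit or range.

## Working session

There is one attempt and no reset: what is moved stays moved. The work goes in short steps, Python scripts to look and compute and a tool call to move; the robot and the scene stay as the last step left them, time stands still between calls to the robot, and variables do not carry over. Pictures are saved under pics/ and viewed, at most 10 in all, crops included, and the job is handed in when it is done.

Besides the shell and the picture viewer there is one more tool, called after "Call:" as name(argument=value, ...) on one line, values as JSON. arm_command: Moves the arm, as the interface text tells. Its arguments: {"type":"object","properties":{"deltas":{"type":"array","items":{"type":"number"}},"force":{"type":"number"}},"required":["deltas"]}

```bash
mkdir -p pics; cat > h.py <<'E'
import numpy as np, cv2
from cell import sensors, optics, arm
def ray(c,uv):
    K=np.array(c["camera_matrix"]);D=np.array(c["D"],float)
    R=cv2.Rodrigues(np.array(c["rvec"],float))[0];t=np.array(c["tvec"],float).ravel()
    p=cv2.undistortPoints(np.array(uv,float).reshape(-1,1,2),K,D).reshape(-1,2)
    d=np.c_[p,np.ones(len(p))]@R
    return -R.T@t,d
def onz(c,uv,z):
    o,d=ray(c,uv); return o+d*((z-o[2])/d[:,2])[:,None]
def proj(c,P):
    return cv2.projectPoints(np.array(P,float).reshape(-1,1,3),np.array(c["rvec"],float),np.array(c["tvec"],float),np.array(c["camera_matrix"]),np.array(c["D"],float))[0].reshape(-1,2)
E
python3 - <<'E'
from h import *
for n in("scene","top"):
    cv2.imwrite(f"pics/{n}0.png",optics.get_image(n))
s=sensors.observe();print(s["clock"],s["position"],s["ee_rot"],s["force"],arm.nose_length)
E
```

```text
0.1 [ 0.18141846 -0.5976549   0.24505134] [-3.10622436e+00 -4.61103388e-01  5.81378828e-04] [ 0.02810314 -0.35898255  0.38746274] 0.019
```

View pics/scene0.png

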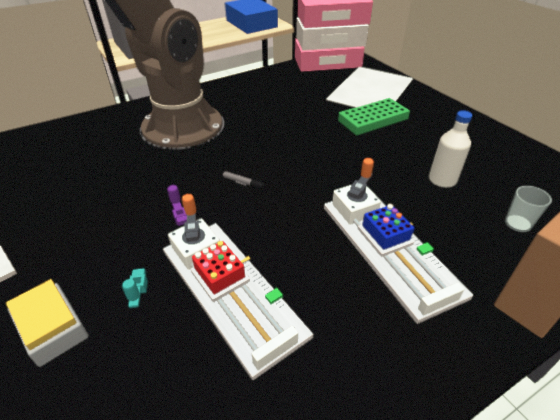

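View pics/top0.png

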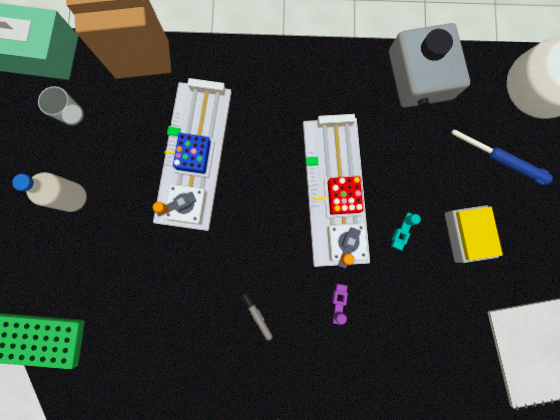

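The top view shows the red feeder on the right: rack (345,195), orange handle (348,259), crank hub (350,240), pointer (319,198), green block (312,161). Other candidates are the blue feeder's orange handle (159,207), the purple look-alike (340,303) and the turquoise one (406,232). The handle at (348,259) is the right one, because it is orange and sits on the feeder with the red rack. I'll measure it and confirm in a crop.

```bash
python3 - <<'E'
from h import *
T=cv2.imread("pics/top0.png");S=cv2.imread("pics/scene0.png")
ct,cs=optics.calibration("top"),optics.calibration("scene")
def blobs(im,lo,hi,box,mn=4):
    h=cv2.cvtColor(im,cv2.COLOR_BGR2HSV);m=cv2.inRange(h,lo,hi)
    k=np.zeros_like(m);x0,y0,x1,y1=box;k[y0:y1,x0:x1]=255
    n,l,st,c=cv2.connectedComponentsWithStats(m&k)
    return [(c[i].round(1).tolist(),st[i].tolist()) for i in range(1,n) if st[i][4]>=mn]
Bt=(300,110,375,275);Bs=(160,185,310,365)
for nm,lo,hi in(("orange",(6,180,150),(16,255,255)),("yellow",(20,150,130),(33,255,255)),("green",(50,150,60),(75,255,255)),("red",(0,180,90),(4,255,255))):
    print(nm,"T",blobs(T,lo,hi,Bt),"S",blobs(S,lo,hi,Bs))
def tri(a,b):
    o1,d1=ray(ct,a);o2,d2=ray(cs,b);A=np.c_[d1[0],-d2[0]];x=np.linalg.lstsq(A,o2-o1,rcond=None)[0]
    p=o1+d1[0]*x[0];q=o2+d2[0]*x[1];return (p+q)/2,np.linalg.norm(p-q)
print("cams",ray(ct,[0,0])[0],ray(cs,[0,0])[0])
print("handle top z.132",onz(ct,[348,259],.132),"tri",tri([348,259],[189,205]))
print("hub",onz(ct,[349.5,240.5],.1))
print("ptr",onz(ct,[319,198],.038),"band",onz(ct,[312,161],.027))
print("base corners",onz(ct,[[304,122],[355,118],[369,263],[314,266]],.012))
a=cv2.resize(T[105:275,290:430],None,fx=3,fy=3,interpolation=2);b=cv2.resize(S[180:350,155:295],None,fx=3,fy=3,interpolation=2)
b=cv2.resize(b,(380,510));a=cv2.resize(a,(420,510))
cv2.imwrite("pics/crop.png",np.hstack([a,b]))
E
```

```text
orange T [([340.2, 194.5], [340, 193, 2, 4, 4]), ([339.8, 208.5], [339, 207, 2, 4, 4]), ([335.5, 210.2], [334, 209, 4, 3, 4])] S [([188.5, 204.8], [183, 194, 10, 20, 116]), ([210.0, 274.5], [210, 273, 1, 4, 4])]
yellow T [([337.3, 150.6], [334, 126, 7, 50, 117]), ([356.2, 179.2], [354, 177, 5, 5, 20]), ([318.5, 198.1], [314, 197, 11, 3, 15]), ([337.1, 207.9], [335, 206, 5, 5, 22]), ([343.1, 219.9], [342, 217, 3, 7, 15]), ([348.5, 258.8], [345, 255, 8, 8, 43])] S [([220.3, 243.9], [218, 242, 5, 4, 9]), ([247.9, 257.2], [247, 256, 3, 4, 8]), ([213.3, 275.4], [211, 273, 6, 5, 16])]
green T [([311.6, 160.5], [306, 157, 12, 8, 95]), ([342.7, 193.9], [341, 193, 4, 3, 9])] S [([274.2, 294.8], [266, 287, 17, 16, 140])]
red T [([343.7, 194.2], [328, 177, 35, 37, 582]), ([340.3, 204.2], [338, 202, 6, 5, 13])] S [([219.1, 270.9], [193, 246, 51, 47, 947])]
cams [0.48527915 0.00488662 0.90317293] [ 1.11408202 -0.30944085  0.66490481]
handle top z.132 [[ 0.48456316 -0.15373383  0.132     ]] tri (array([ 0.48541872, -0.15626807,  0.1093465 ]), np.float64(0.004517209251999008))
hub [[ 0.52328563 -0.16345183  0.1       ]]
ptr [[ 0.62195618 -0.10599483  0.038     ]] band [[ 0.71172936 -0.08984591  0.027     ]]
base corners [[ 0.81245607 -0.07061317  0.012     ]
 [ 0.82640866 -0.19514736  0.012     ]
 [ 0.47657844 -0.22728202  0.012     ]
 [ 0.46622826 -0.09949119  0.012     ]]
```

View pics/crop.png

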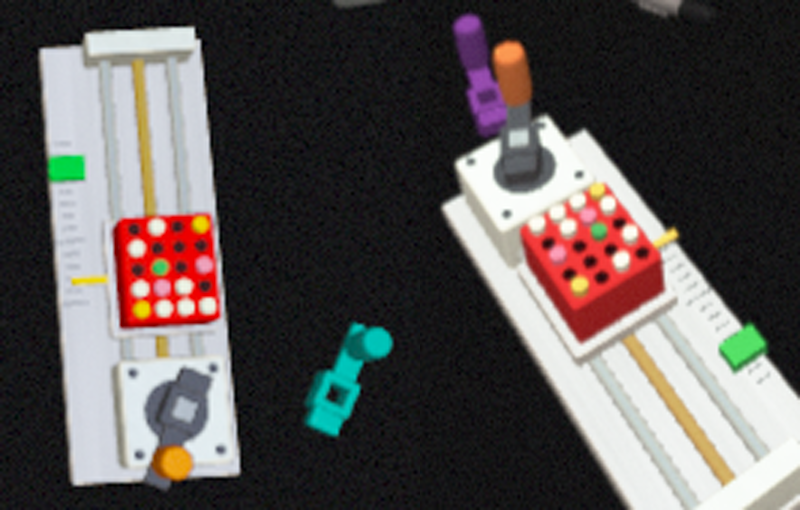

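The crop confirms it: the orange handle is on the crank of the red-rack feeder, with the purple and turquoise cranks lying loose nearby. Next I'll work out the shaft, rail and hover move.

```bash
python3 - <<'E'
from h import *
T=cv2.imread("pics/top0.png");c=optics.calibration("top")
h=cv2.cvtColor(T,cv2.COLOR_BGR2HSV);m=cv2.inRange(h,(15,100,80),(33,255,255))
ys,xs=np.nonzero(m[126:175,330:345]);P=onz(c,np.c_[xs+330,ys+126],.03)
d=np.polyfit(P[:,0],P[:,1],1)[0];print("screw angle",np.degrees(np.arctan(d)))
sh=onz(c,[351.3,241],.09)[0];ha=onz(c,[348.5,259],.132)[0]
print("shaft",sh,"handle",ha,"r",np.linalg.norm((sh-ha)[:2]),"ang",np.degrees(np.arctan2(*(ha-sh)[1::-1])))
u=np.array([1,d])/np.hypot(1,d)
p=onz(c,[318.5,198.1],.038)[0];b=onz(c,[311.6,160.5],.026)[0]
print("ptr along",(p-sh)[:2]@u,"band along",(b-sh)[:2]@u)
for n,uv in(("p",[247.9,257.2]),("g",[274.2,294.8])):
    q=onz(optics.calibration("scene"),uv,.038 if n=="p" else .025)[0];print("scene",n,q,(q-sh)[:2]@u)
s=sensors.observe();print(cv2.Rodrigues(np.array(s["ee_rot"]))[0].round(3))
E
```

```text
screw angle 4.972424634106765
shaft [ 0.52280058 -0.16939769  0.09      ] handle [ 0.48459063 -0.15474151  0.132     ] r 0.0409243661447214 ang 159.0147033912685
ptr along 0.10411251234042836 band along 0.19662537220392212
scene p [ 0.6176935  -0.09235759  0.038     ] 0.10121334530444753
scene g [ 0.71607595 -0.08887014  0.025     ] 0.19952781153860769
[[ 0.957  0.29  -0.001]
 [ 0.29  -0.957  0.001]
 [-0.    -0.001 -1.   ]]
```

Call:
arm_command(deltas=[0, 0, 0, 0.04, 0.06, 0.02, 70, 0, 0, 0, 0.08, 0.12, 0.02, 70, 0, 0, 0, 0.11, 0.16, 0.02, 70, 0, 0, 0, 0.135, 0.2, 0.02, 70, 0, 0, 0, 0.16, 0.24, 0.02, 70, 0, 0, 0, 0.19, 0.28, 0.02, 70, 0, 0, 0, 0.22, 0.32, 0.015, 70, 0, 0, 0, 0.25, 0.36, 0.01, 70, 0, 0, 0, 0.275, 0.4, 0.005, 70, 0, 0, 0, 0.295, 0.43, 0, 70, 0, 0, 0, 0.303, 0.443, 0, 70, 0, 0, 0, 0.303, 0.443, 0, 70, 0, 0, 0, 0.303, 0.443, 0, 70, 0, 0, 0, 0.303, 0.443, 0, 70], force=15)

```text
clock: 1.5
position: [0.4838, -0.1563, 0.2456]
ee_rot: [3.107, 0.459, -0.001]
force: [0.7, -0.7, 0.1]
width: 0.763
gripper_force: 0.0
```

```bash
python3 - <<'E'
from h import *
s=sensors.observe();print(s["clock"],s["position"],s["ee_rot"],s["force"])
c=optics.calibration("wrist");im=optics.get_image("wrist");cv2.imwrite("pics/w1.png",im)
print("pred handle,shaft px",proj(c,[[.4846,-.1547,.132],[.5228,-.1694,.09]]))
h=cv2.cvtColor(im,cv2.COLOR_BGR2HSV);m=cv2.inRange(h,(5,150,100),(20,255,255))
n,l,st,ce=cv2.connectedComponentsWithStats(m)
for i in range(1,n):
    if st[i][4]>80: print(ce[i],st[i],onz(c,ce[i],.132))
E
```

```text
1.5 [ 0.48382053 -0.15632203  0.24556324] [ 3.10746279e+00  4.58717103e-01 -1.44108723e-03] [ 0.70315258 -0.70625735  0.08625135]
pred handle,shaft px [[276.65577258 205.14454839]
 [306.16492958 154.51150135]]
[277.25909091 196.30568182] [263 178  30  37 880] [[ 0.49153159 -0.15309193  0.132     ]]
[136.8164557  308.65506329] [127 281  25  58 632] [[ 0.36059553 -0.06695024  0.132     ]]
[421.35860979 308.79462875] [407 281  25  58 633] [[ 0.43135923 -0.30019522  0.132     ]]
[404.16925549 359.83235137] [ 217  350  341   17 3734] [[ 0.37738281 -0.30754155  0.132     ]]
```

View pics/w1.png

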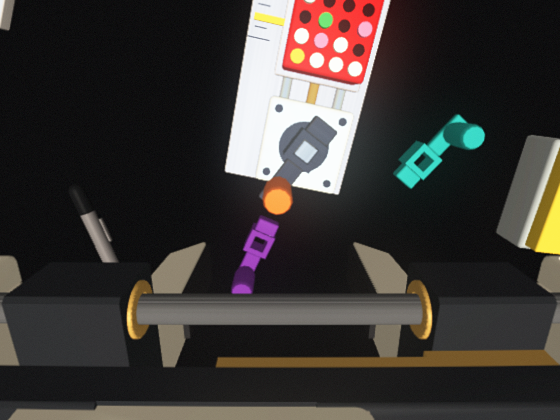

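In the wrist view the handle's top disc is at (278,201), the shaft square at (305,152), and the loose purple crank is lower and behind. Both views agree to 3 mm: handle about (0.486,-0.1545), shaft about (0.524,-0.169), radius 40 mm. I'll go down now and grip lightly.

Call:
arm_command(deltas=[0, 0, 0, 0.0015, 0.0005, -0.03, 60, 0, 0, 0, 0.0015, 0.0005, -0.06, 60, 0, 0, 0, 0.0015, 0.0005, -0.09, 60, 0, 0, 0, 0.0015, 0.0005, -0.11, 60, 0, 0, 0, 0.0015, 0.0005, -0.125, 60, 0, 0, 0, 0.0015, 0.0005, -0.13, 60, 0, 0, 0, 0.0015, 0.0005, -0.13, 60, 0, 0, 0, 0.0015, 0.0005, -0.13, 40, 0, 0, 0, 0.0015, 0.0005, -0.13, 30, 0, 0, 0, 0.0015, 0.0005, -0.13, 20, 0, 0, 0, 0.0015, 0.0005, -0.13, 15, 0, 0, 0, 0.0015, 0.0005, -0.13, 15, 0, 0, 0, 0.0015, 0.0005, -0.13, 15, 0, 0, 0, 0.0015, 0.0005, -0.13, 15], force=15)

```text
clock: 2.95
position: [0.4861, -0.1545, 0.1159]
ee_rot: [3.107, 0.461, 0.0]
force: [-2.5, 0.4, 1.8]
width: 0.256
gripper_force: 15.0
```

```bash
python3 - <<'E'
from h import *
s=sensors.observe();print(s["clock"],s["position"],s["force"],s["width"]*91.8,s["gripper_force"])
c=optics.calibration("wrist");im=optics.get_image("wrist")
t=optics.get_image("top");a=cv2.resize(t[180:310,300:400],(400,520));b=cv2.resize(im[80:420,140:420],(400,520))
cv2.imwrite("pics/g1.png",np.hstack([a,b]))
# rows for turning: circle offsets, clockwise
th0=np.radians(159);r=.040
for k in range(1,31):
    th=th0-np.radians(12*k);print(k,np.round([r*(np.cos(th)-np.cos(th0)),r*(np.sin(th)-np.sin(th0))],4))
E
```

```text
2.95 [ 0.48607375 -0.15452885  0.11587609] [-2.45173761  0.37648511  1.80897396] 23.54471144126446 15.000173635407918
1 [0.0038 0.0075]
2 [0.0091 0.0139]
3 [0.0156 0.0192]
4 [0.023 0.023]
5 [0.0311 0.0252]
6 [0.0394 0.0256]
7 [0.0477 0.0243]
8 [0.0555 0.0213]
9 [0.0625 0.0168]
10 [0.0684 0.0108]
11 [0.073  0.0038]
12 [ 0.076 -0.004]
13 [ 0.0773 -0.0122]
14 [ 0.0769 -0.0206]
15 [ 0.0747 -0.0287]
16 [ 0.0709 -0.0361]
17 [ 0.0656 -0.0426]
18 [ 0.0591 -0.0479]
19 [ 0.0517 -0.0517]
20 [ 0.0436 -0.0538]
21 [ 0.0352 -0.0543]
22 [ 0.027 -0.053]
23 [ 0.0192 -0.05  ]
24 [ 0.0122 -0.0454]
25 [ 0.0063 -0.0395]
26 [ 0.0017 -0.0325]
27 [-0.0013 -0.0247]
28 [-0.0026 -0.0164]
29 [-0.0022 -0.0081]
30 [-0. -0.]
```

View pics/g1.png

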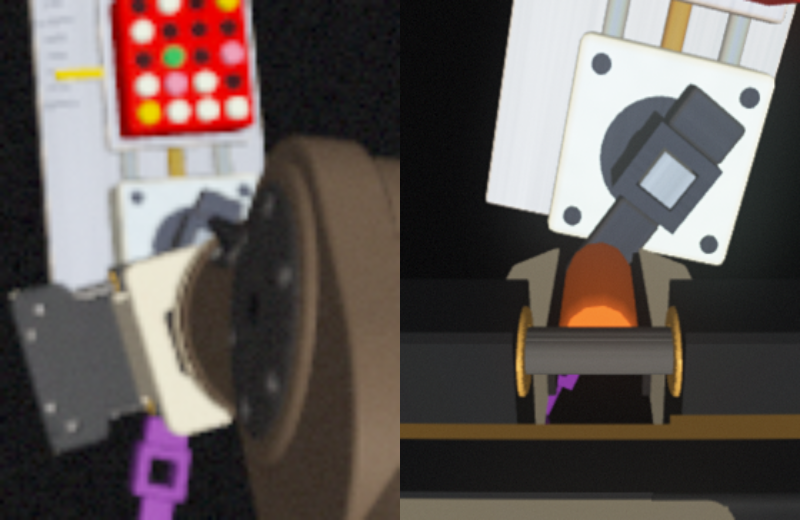

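The handle is gripped: 23.5 mm wide, 15 N, and the right crank. First part-turn, watching the forces.

Call:
arm_command(deltas=[0, 0, 0, 0.0038, 0.0075, 0, 15, 0, 0, 0, 0.0091, 0.0139, 0, 15, 0, 0, 0, 0.0156, 0.0192, 0, 15, 0, 0, 0, 0.023, 0.023, 0, 15, 0, 0, 0, 0.0311, 0.0252, 0, 15, 0, 0, 0, 0.0394, 0.0256, 0, 15, 0, 0, 0, 0.0394, 0.0256, 0, 15])

```text
clock: 3.75
position: [0.5268, -0.1284, 0.1158]
ee_rot: [-3.107, -0.462, -0.002]
force: [0.3, 0.9, 4.4]
width: 0.259
gripper_force: 15.0
```

```bash
python3 - <<'E'
from h import *
s=sensors.observe();print(s["clock"],s["position"],s["force"],s["width"]*91.8)
c=optics.calibration("wrist");im=optics.get_image("wrist");cv2.imwrite("pics/w2.png",im)
print("pred shaft",proj(c,[.5238,-.169,.09]),"pred prev",onz(c,[326.9,196.4],.09))
h=cv2.cvtColor(im,cv2.COLOR_BGR2HSV);m=cv2.inRange(h,(5,150,100),(33,255,255))
n,l,st,ce=cv2.connectedComponentsWithStats(m)
for i in range(1,n):
    if st[i][4]>60: print(ce[i].round(),st[i])
E
```

```text
3.75 [ 0.52684086 -0.12842388  0.11577268] [0.27280047 0.89777426 4.4445399 ] 23.740221377774034
pred shaft [[348.14823371 282.99513817]] pred prev [[ 0.56648038 -0.14174534  0.09      ]]
[479.  13.] [463   0  33  28 738]
[291.  55.] [268  45  47  20 460]
[342. 124.] [329 112  26  25 515]
[279. 270.] [ 251  240   55   54 2398]
[225. 310.] [221 281  11  59 358]
[333. 312.] [327 282  11  58 338]
[308. 360.] [ 117  351  343   16 3668]
```

View pics/w2.png

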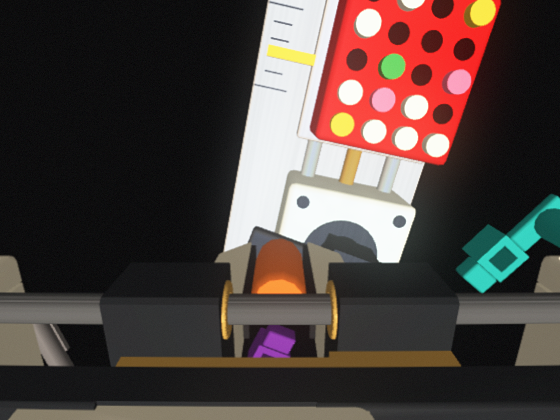

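Forces are small and slightly downward, so the crank stays seated. Continuing the turn.

Call:
arm_command(deltas=[0, 0, 0, 0.0083, -0.0013, 0, 15, 0, 0, 0, 0.0161, -0.0043, 0, 15, 0, 0, 0, 0.0231, -0.0088, 0, 15, 0, 0, 0, 0.029, -0.0148, 0, 15, 0, 0, 0, 0.0336, -0.0218, 0, 15, 0, 0, 0, 0.0366, -0.0296, 0, 15, 0, 0, 0, 0.0379, -0.0378, 0, 15, 0, 0, 0, 0.0375, -0.0462, 0, 15, 0, 0, 0, 0.0353, -0.0543, 0, 15, 0, 0, 0, 0.0353, -0.0543, 0, 15])

```text
clock: 4.8
position: [0.5601, -0.1854, 0.1158]
ee_rot: [3.107, 0.458, -0.001]
force: [-0.8, -0.4, 4.2]
width: 0.258
gripper_force: 15.0
```

Call:
arm_command(deltas=[0, 0, 0, -0.0038, -0.0074, 0, 15, 0, 0, 0, -0.0091, -0.0139, 0, 15, 0, 0, 0, -0.0156, -0.0192, 0, 15, 0, 0, 0, -0.023, -0.023, 0, 15, 0, 0, 0, -0.0311, -0.0251, 0, 15, 0, 0, 0, -0.0395, -0.0256, 0, 15, 0, 0, 0, -0.0477, -0.0243, 0, 15, 0, 0, 0, -0.0477, -0.0243, 0, 15])

```text
clock: 5.6
position: [0.5122, -0.2072, 0.1157]
ee_rot: [-3.107, -0.461, -0.0]
force: [2.9, 5.6, 1.0]
width: 0.256
gripper_force: 15.0
```

```bash
python3 - <<'E'
from h import *
s=sensors.observe();print(s["clock"],s["position"],s["force"],s["width"]*91.8)
im=optics.get_image("wrist")
t=optics.get_image("top");a=cv2.resize(t[110:310,290:400],(300,545));cv2.imwrite("pics/top2_raw.png",t)
b=cv2.resize(im,(480,360));b=cv2.copyMakeBorder(b,0,185,0,0,0)
cv2.imwrite("pics/g2.png",np.hstack([a,b]))
E
```

```text
5.6 [ 0.51215637 -0.20717853  0.11574119] [2.8710218  5.58979933 1.0133892 ] 23.48511462508574
```

View pics/g2.png

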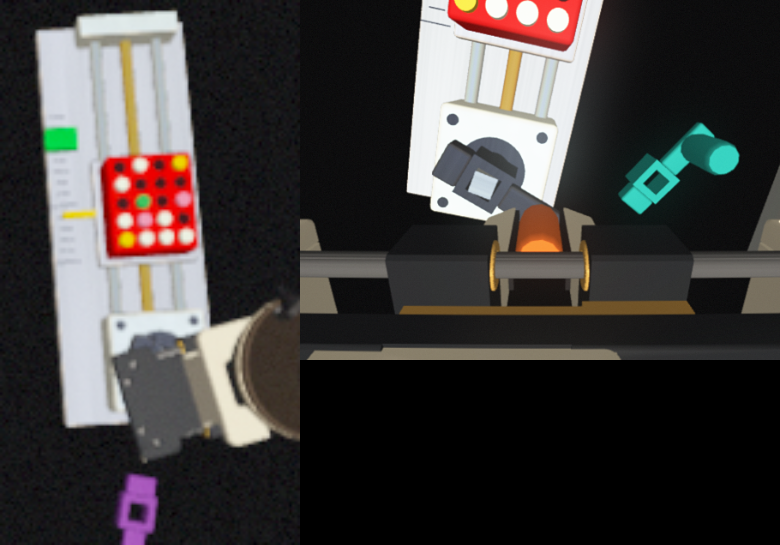

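The crank is still seated and the carriage has moved out about 24 mm after 264°. Winding another full turn.

Call:
arm_command(deltas=[0, 0, 0, -0.0078, 0.003, 0, 15, 0, 0, 0, -0.0148, 0.0076, 0, 15, 0, 0, 0, -0.0207, 0.0135, 0, 15, 0, 0, 0, -0.0253, 0.0205, 0, 15, 0, 0, 0, -0.0283, 0.0283, 0, 15, 0, 0, 0, -0.0296, 0.0366, 0, 15, 0, 0, 0, -0.0292, 0.0449, 0, 15, 0, 0, 0, -0.027, 0.053, 0, 15, 0, 0, 0, -0.0232, 0.0604, 0, 15, 0, 0, 0, -0.0179, 0.0669, 0, 15, 0, 0, 0, -0.0114, 0.0722, 0, 15, 0, 0, 0, -0.004, 0.076, 0, 15, 0, 0, 0, 0.0041, 0.0782, 0, 15, 0, 0, 0, 0.0124, 0.0786, 0, 15, 0, 0, 0, 0.0207, 0.0773, 0, 15, 0, 0, 0, 0.0207, 0.0773, 0, 15])

```text
clock: 7.3
position: [0.5344, -0.1295, 0.1157]
ee_rot: [-3.107, -0.462, 0.001]
force: [-0.9, -0.3, 5.8]
width: 0.257
gripper_force: 15.0
```

Call:
arm_command(deltas=[0, 0, 0, 0.0078, -0.003, 0, 15, 0, 0, 0, 0.0148, -0.0076, 0, 15, 0, 0, 0, 0.0207, -0.0135, 0, 15, 0, 0, 0, 0.0253, -0.0205, 0, 15, 0, 0, 0, 0.0283, -0.0283, 0, 15, 0, 0, 0, 0.0296, -0.0366, 0, 15, 0, 0, 0, 0.0292, -0.0449, 0, 15, 0, 0, 0, 0.027, -0.053, 0, 15, 0, 0, 0, 0.0232, -0.0604, 0, 15, 0, 0, 0, 0.0179, -0.0669, 0, 15, 0, 0, 0, 0.0114, -0.0722, 0, 15, 0, 0, 0, 0.004, -0.076, 0, 15, 0, 0, 0, -0.0041, -0.0782, 0, 15, 0, 0, 0, -0.0124, -0.0786, 0, 15, 0, 0, 0, -0.0207, -0.0773, 0, 15, 0, 0, 0, -0.0207, -0.0773, 0, 15])

```text
clock: 8.9
position: [0.5116, -0.207, 0.1157]
ee_rot: [-3.107, -0.461, 0.001]
force: [1.2, 4.4, 2.4]
width: 0.258
gripper_force: 15.0
```

```bash
cat > meas.py <<'E'
from h import *
def run():
    s=sensors.observe();print(s["clock"],s["position"],s["force"],s["width"]*91.8)
    t=optics.get_image("top");c=optics.calibration("top");a=np.radians(4.97);u=np.array([np.cos(a),np.sin(a)])
    h=cv2.cvtColor(t,cv2.COLOR_BGR2HSV)
    def px(lo,hi,x0,x1):
        m=cv2.inRange(h,lo,hi);m[:, :x0]=0;m[:,x1:]=0;m[:120]=0;m[230:]=0
        n,l,st,ce=cv2.connectedComponentsWithStats(m)
        return ce[1+np.argmax(st[1:,4])]
    y=px((20,130,120),(33,255,255),300,326);g=px((50,150,60),(75,255,255),300,326)
    print(y,g,"to go",(onz(c,g,.026)-onz(c,y,.038))[0,:2]@u)
    return t
E
python3 -c "
from meas import *
run()"
```

```text
8.9 [ 0.51164564 -0.20702071  0.11569098] [1.1750581  4.40581937 2.43232489] 23.649020120789856
[317.54166667 174.58333333] [311.60638298 160.57446809] to go 0.037065423583375924
```

Progress matches 32 mm per turn: 55.4 mm for 624°, with about 37 mm to go. One more full turn, then a closer look.

Call:
arm_command(deltas=[0, 0, 0, -0.0078, 0.003, 0, 15, 0, 0, 0, -0.0148, 0.0076, 0, 15, 0, 0, 0, -0.0207, 0.0135, 0, 15, 0, 0, 0, -0.0253, 0.0205, 0, 15, 0, 0, 0, -0.0283, 0.0283, 0, 15, 0, 0, 0, -0.0296, 0.0366, 0, 15, 0, 0, 0, -0.0292, 0.0449, 0, 15, 0, 0, 0, -0.027, 0.053, 0, 15, 0, 0, 0, -0.0232, 0.0604, 0, 15, 0, 0, 0, -0.0179, 0.0669, 0, 15, 0, 0, 0, -0.0114, 0.0722, 0, 15, 0, 0, 0, -0.004, 0.076, 0, 15, 0, 0, 0, 0.0041, 0.0782, 0, 15, 0, 0, 0, 0.0124, 0.0786, 0, 15, 0, 0, 0, 0.0207, 0.0773, 0, 15, 0, 0, 0, 0.0207, 0.0773, 0, 15])

```text
clock: 10.55
position: [0.5341, -0.1294, 0.1156]
ee_rot: [-3.107, -0.462, 0.002]
force: [-0.7, -1.7, 7.7]
width: 0.257
gripper_force: 15.0
```

Call:
arm_command(deltas=[0, 0, 0, 0.0078, -0.003, 0, 15, 0, 0, 0, 0.0148, -0.0076, 0, 15, 0, 0, 0, 0.0207, -0.0135, 0, 15, 0, 0, 0, 0.0253, -0.0205, 0, 15, 0, 0, 0, 0.0283, -0.0283, 0, 15, 0, 0, 0, 0.0296, -0.0366, 0, 15, 0, 0, 0, 0.0292, -0.0449, 0, 15, 0, 0, 0, 0.027, -0.053, 0, 15, 0, 0, 0, 0.0232, -0.0604, 0, 15, 0, 0, 0, 0.0179, -0.0669, 0, 15, 0, 0, 0, 0.0114, -0.0722, 0, 15, 0, 0, 0, 0.004, -0.076, 0, 15, 0, 0, 0, -0.0041, -0.0782, 0, 15, 0, 0, 0, -0.0124, -0.0786, 0, 15, 0, 0, 0, -0.0207, -0.0773, 0, 15, 0, 0, 0, -0.0207, -0.0773, 0, 15])

```text
clock: 12.15
position: [0.5115, -0.207, 0.1157]
ee_rot: [-3.107, -0.461, 0.002]
force: [1.5, 3.8, 3.5]
width: 0.256
gripper_force: 15.0
```

```bash
python3 -c "
from meas import *
t=run();s=optics.get_image('scene');c=optics.calibration('scene')
a=cv2.resize(t[120:220,290:370],(400,500),interpolation=2);b=cv2.resize(s[240:340,220:300],(400,500),interpolation=2)
cv2.imwrite('pics/g3.png',np.hstack([a,b]))
"
```

```text
12.15 [ 0.51151955 -0.20698107  0.11566025] [1.51597023 3.77402714 3.47185569] 23.5310370953042
[315.96666667 161.        ] [310.64179104 160.1641791 ] to go 0.005714524947218694
```

View pics/g3.png

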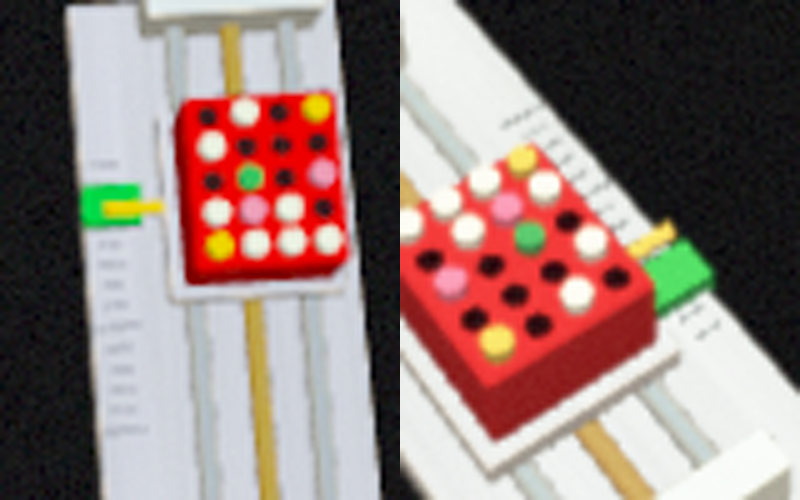

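The pointer is now just over the near part of the green block (top view, 316,161), with about 5 mm left to its centre. That is another 60° of crank.

Call:
arm_command(deltas=[0, 0, 0, -0.0078, 0.003, 0, 15, 0, 0, 0, -0.0148, 0.0076, 0, 15, 0, 0, 0, -0.0207, 0.0135, 0, 15, 0, 0, 0, -0.0253, 0.0205, 0, 15, 0, 0, 0, -0.0283, 0.0283, 0, 15, 0, 0, 0, -0.0283, 0.0283, 0, 15, 0, 0, 0, -0.0283, 0.0283, 0, 15])

```text
clock: 12.95
position: [0.4846, -0.1794, 0.1157]
ee_rot: [3.107, 0.461, 0.0]
force: [3.8, 1.5, 0.2]
width: 0.256
gripper_force: 15.0
```

```bash
python3 -c "
from meas import *
t=run();c=optics.calibration('top');a=np.radians(4.97);u=np.array([np.cos(a),np.sin(a)])
h=cv2.cvtColor(t,cv2.COLOR_BGR2HSV)
m=cv2.inRange(h,(20,130,120),(33,255,255))[150:170,300:326]
print(m.nonzero()[0].mean()+150)
"
```

```text
12.95 [ 0.48463932 -0.17940933  0.11570678] [3.83248709 1.47348996 0.23537402] 23.464527863592377
[315.51724138 158.86206897] [310.76119403 161.11940299] to go -0.0017797795422078517
158.86206896551724
```

The pointer is centred on the block, so I'll let go and rise straight up.

Call:
arm_command(deltas=[0, 0, 0, 0, 0, 0, 30, 0, 0, 0, 0, 0, 0, 40, 0, 0, 0, 0, 0, 0, 50, 0, 0, 0, 0, 0, 0, 60, 0, 0, 0, 0, 0, 0, 60, 0, 0, 0, 0, 0, 0, 60, 0, 0, 0, 0, 0, 0.01, 60, 0, 0, 0, 0, 0, 0.025, 60, 0, 0, 0, 0, 0, 0.05, 60, 0, 0, 0, 0, 0, 0.09, 60, 0, 0, 0, 0, 0, 0.13, 60, 0, 0, 0, -0.03, -0.03, 0.16, 60, 0, 0, 0, -0.06, -0.06, 0.17, 60, 0, 0, 0, -0.09, -0.09, 0.17, 60, 0, 0, 0, -0.12, -0.12, 0.17, 60, 0, 0, 0, -0.12, -0.12, 0.17, 60, 0, 0, 0, -0.12, -0.12, 0.17, 60])

```text
clock: 14.7
position: [0.3642, -0.2997, 0.2865]
ee_rot: [3.108, 0.458, 0.001]
force: [-0.1, -0.3, -0.5]
width: 0.657
gripper_force: 0.0
```

```bash
python3 -c "
from meas import *
t=run();s=optics.get_image('scene')
a=cv2.resize(t[120:280,290:400],(400,580),interpolation=2);b=cv2.resize(s[180:340,160:300],(400,457),interpolation=2)
b=cv2.copyMakeBorder(b,0,123,0,0,0)
cv2.imwrite('pics/g4.png',np.hstack([a,b]))
"
```

```text
14.7 [ 0.36416124 -0.29973753  0.28648954] [-0.11491263 -0.26096846 -0.47447768] 60.311641625815795
[315.67857143 158.89285714] [310.76119403 161.11940299] to go -0.0016846289289868934
```

View pics/g4.png

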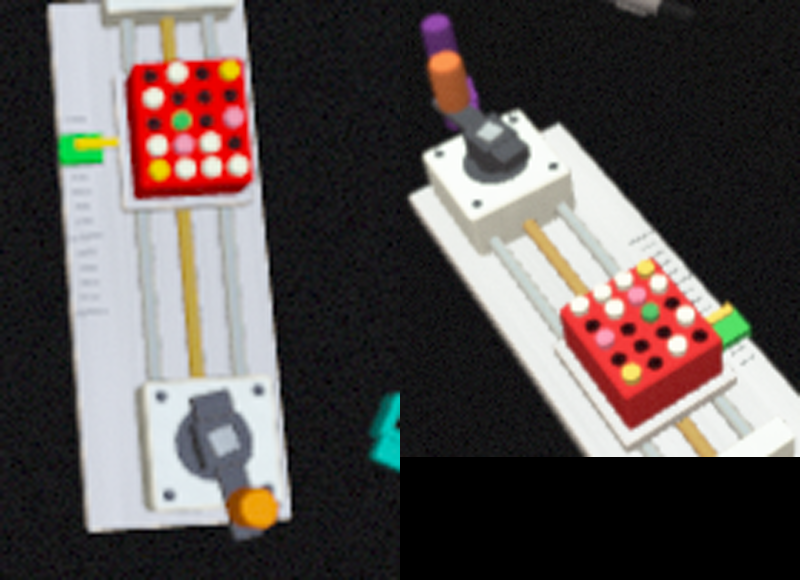

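In the released view the pointer is over the green block (top view, 316,159), the crank is still seated on its shaft, and the gripper is clear. Handing in.

```bash
python3 -c "
from cell import arm
print(arm.sign_off())"
```

```text
the job is handed in; nothing more can be done
None
```

I wound the red feeder's crank about 2.9 turns clockwise, until its yellow pointer was over the green block (within about 2 mm of centre by the top camera); I then let go with the crank still seated and handed the job in at about 15 s.

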